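# Roll a shaft blank into a V-rest and bring it up to the end stop

### The arm

A 6-joint arm with a two-finger parallel gripper is mounted at the origin on a cart in front of the work surface, level with it; the furniture and walls round the work are solid. World frame = base frame: x ahead of the robot, y to its left, z up, the work surface at z = 0. Lengths are in mm, angles in rad, forces in N, time in s.
With the tool pointing down it reaches from about 275 to 825 mm from the base axis. Payload 5.2 kg.
Tool frame: the origin (TCP) lies at the very end of the fingers, on their centre line; the grasp point (between the pads) lies 19 mm behind it; z points along the fingers, y is the line along which they close (so a half turn about z gives the same grasp; the last joint's range is limited). The gripper opens to 93 mm and grips with 3 to 60 N. Pads are 15 mm wide; open, the fingers measure 128 mm over their backs; the gripper's body (75 mm by 188 mm) begins 65 mm behind the grasp point.
Start: joints at [1.13, 0.259, 1.535, -0, 1.348, -0.203], TCP at [129.538, 534.532, 218.653] pointing down, gripper open.
Joint ranges: [-3.14, 3.14], [-0.91, 2.08], [0.19, 2.58], [-1.22, 4.36], [0.22, 2.71], [-3.12, 3.12]. Speed limits (rad/s): [2.57, 2.57, 3.14, 3.14, 3.14, 3.14].

### API

Orientations are given as [roll, pitch, yaw] about the fixed x, y, z axes, in that order (R = Rz(yaw) Ry(pitch) Rx(roll)).
In Python, from bench import robot gives the robot as it stands. The module is installed in compiled form; this text tells all that it offers. Calls block until the motion is done:
- robot.move_ptp(position, orientation): joint-space move of the TCP to a pose.
- robot.move_linear(position, ori=None, speed=150, f_stop=None): straight line of the TCP; ori=None keeps the orientation; speed is the mean speed in mm/s. With f_stop (N) it stops when the force on the tool has changed by that much, and returns True; else False.
- robot.move_j(angles): joint-space move.
- robot.move_gripper(opening): opening from 0.0 (shut) to 1.0 (fully open); the grip force is fixed at half the most; returns when the fingers have stopped.
- robot.sleep(seconds).
- robot.inverse_kinematics(position, orientation): joint angles nearest the present ones, or None.
- robot.get_image(name): name is "side" or "top"; returns a dict with "img" (420x560x3 uint8, blue, green, red), "fovy" (degrees; the focal length in pixels is half the picture's height over the tangent of half this angle, whatever the lens; pixels are square), "cx", "cy" (the principal point, pixels), "k1" (the pictures are not rectified: a ray, as slopes to the right and down, at radius r is drawn at 1 + k1 r^2 times it, then the intrinsics apply), "eye" and "orientation" of the camera in the world. Camera axes: x right, y down, z forward; pixel columns grow to the right and rows downward; lengths in mm; the calibration is good to about 2 mm. A picture is of the moment at which its call begins. There is no depth.
A pose or a line that the arm cannot do raises robot.MotionError and nothing moves.
- robot.hand_in(): hands the job in; it is judged then, once.
Readings, each from a call of its own:
- robot.current_t(): time.
- robot.current_qpos(): joint angles.
- robot.current_joint_vel(): joint speeds.
- robot.current_joint_efforts(): joint torques, N m.
- robot.current_tcp_pos(): TCP position.
- robot.current_eef_rot(): TCP orientation.
- robot.current_contact_force(): force on the tool from outside, world axes, zero at the start.
- robot.current_ft_torque(): the same for the moment, N m.
- robot.current_gripper_width(): opening from 0.0 (shut) to 1.0 (fully open).
- robot.current_finger_force(): force on a finger pad.
Only numpy, scipy, OpenCV 4.12 (cv2) and the standard library are available. Lean on these libraries where they do the work, as an engineer would, in place of code of your own. Each camera call takes 0.05 s, during which the arm holds its last target. There are 200 camera calls.

### The job

Roll the round brass-coloured blank over the plate and up the ramp by pushing on its side until it drops into the V of the V-rest; then push on its open end to slide it along the V until its other end touches the blue end stop. Only push it with the fingers: never lift or carry it, and leave the parts standing around where they are. Finish clear of it, with the blank lying still in the V against the stop.

Things in the scene. Friction and masses are not known exactly. Their poses are not given: they have to be found in the camera images.
- blank: Loose brass-coloured cylinder, 36 mm diameter, 110 mm long, 0.3 kg, dark ring near each end, lying on the plate before the V-rest's ramp. Origin at its middle; y is its axis, within 0.2 rad of the V-rest's y at the start; x, z turn as it rolls. Ground smooth, friction about 0.35; it rolls with little resistance and soon stops when let go; it can lodge a little askew in the V, until nudged square.
- v_rest: Low V-rest, grey ramp, steel V, fixed to the plate, 155 mm along its y (left), 128 mm along x. Origin on the plate straight below the V's bottom line; z up. The V's bottom line runs along y, 3 mm above the plate, from y = -95 (open end) to +60 mm (end stop); its flanks rise at 30 degrees; the far one reaches 21 mm height at x = +32 mm, then runs flat to x = +46 mm, with two screw heads 2 mm high.
- ramp_foot (a point): Middle of the foot of the V-rest's lead-in ramp, on the plate at x = -82 mm in the V-rest's frame; axes as the V-rest. The ramp is as wide as the V-rest and rises toward +x to the lip.
- lip (a point): Top of the ramp, 12 mm above the plate at x = -16 mm in the V-rest's frame; axes as the V-rest. Beyond it the near flank drops into the V.
- v_seat (a point): Point 23.8 mm above the V-rest's origin; axes as the V-rest. The axis of the blank passes through it (x = z = 0 here) when the blank lies seated in the V.
- stop_face (a point): Point on the -y face of the blue end stop, at x = 0, y = +60 mm, 23.8 mm up in the V-rest's frame; axes as the V-rest. The stop is 36 mm wide along x, 12 mm thick, its top 36 mm above the plate, and stands across the V at the +y end only. When the blank touches it, the blank's middle is 55 mm from here toward -y.
- bushing_1: Bystander, loose: brass-coloured flanged bushing, 31 mm across, 22 mm high, near the left side of the V-rest's ramp. Origin at the centre of its underside. Not to be disturbed.
- ring_gauge: Bystander, loose: grey knurled ring gauge lying flat, 54 mm across, 18 mm high, near the right side of the ramp. Origin at the centre of its underside. Not to be disturbed.
- gear: Bystander, loose: grey spur gear lying flat, 51 mm across, 20 mm high, on the left of the plate. Origin at the centre of its underside. Not to be disturbed.
- flange_part: Bystander, loose: light grey flange with a hub, 70 mm across, 31 mm high, on the left of the plate. Origin at the centre of its underside. Not to be disturbed.
- plug_gauge: Bystander, loose: plug gauge lying down, 118 mm long, 21 mm thick, on the right of the plate. Origin at the centre of its underside. Not to be disturbed.
- loupe: Bystander, loose: black stand loupe, 42 mm across, 39 mm high, on the right of the plate. Origin at the centre of its underside. Not to be disturbed.
There are look-alikes about, which are no part of the job. There is more than one size of the blank; the one meant has the size given above.

How it is judged (in metres and radians):
On the way, in this order (a step that is already met when the one before it is completed fails the run):
1. the blank rides up the ramp, resting on it (x of blank in the frame of v_rest between -0.075 and -0.02 m and contact force between blank and v_rest above 0.3 N), for 0.05 s.
2. the blank lies in the V (x of blank in the frame of v_seat between -0.006 and 0.006 m and z of blank in the frame of v_seat between -0.006 and 0.006 m and angle between the y axis of blank and the y axis of v_rest, either way round below 0.12 rad), for 0.2 s.
3. the blank lies in the V with its end at the stop (x of blank in the frame of v_seat between -0.003 and 0.003 m and z of blank in the frame of v_seat between -0.003 and 0.003 m and angle between the y axis of blank and the y axis of v_rest, either way round below 0.05 rad and y of blank in the frame of stop_face between -0.058 and -0.052 m), for 0.2 s.
At the end, for the whole second after the job is handed in: The blank's axis is within 3 mm of its seat in the V across it and in height and within 0.05 rad of the V's line, its end is within 3 mm of the stop, and it is at rest (all of step 3 and linear speed of blank below 0.01 m/s and angular speed of blank below 0.2 rad/s); the robot touches nothing.
It fails at once if the blank is lifted or carried: its middle more than 10 mm above its rolling height on the plate, or more than about 10 mm above that on the ramp and the lip (height (world z) of blank above 0.041 m or (x of blank in the frame of v_rest below -0.09 m and height (world z) of blank above 0.028 m) or (x of blank in the frame of v_rest below -0.05 m and height (world z) of blank above 0.035 m)).
It fails at once if one of the bystanders (bushing, ring gauge, gear, flange, plug gauge, loupe) is moved by more than 15 mm (distance of any of bushing_1, ring_gauge, gear, flange_part, plug_gauge, loupe from where it was at the start of the episode above 0.015 m).
It also fails if it takes over 45 s, if anything falls off the work surface, if the arm or the gripper's body presses on something with over 40 N, if the wrist force passes 120 N, or if a joint passes its speed limit or range.

## Working session

There is one attempt and no reset: what is moved stays moved. The work goes in short steps, each a Python script; the robot and the scene stay as the last script left them, time stands still between calls to the robot, and variables do not carry over. Pictures are saved under pics/ and viewed, at most 10 in all, crops included, and the job is handed in when it is done.

```bash
mkdir -p pics
cat > h.py <<'E'
import numpy as np, cv2
from scipy.spatial.transform import Rotation as R
from bench import robot
def R_(o):
    o=np.array(o,float)
    return o if o.shape==(3,3) else R.from_euler('xyz',o).as_matrix()
def cast(c,px,z):
    h=c['img'].shape[0]; f=h/2/np.tan(np.radians(c['fovy'])/2)
    K=np.array([[f,0,c['cx']],[0,f,c['cy']],[0,0,1.]])
    u=cv2.undistortPointsIter(np.array(px,float).reshape(-1,1,2),K,np.array([c['k1'],0,0,0.]),None,None,(3,100,1e-10)).reshape(-1,2)
    d=np.c_[u,np.ones(len(u))]@R_(c['orientation']).T
    e=np.array(c['eye'],float)
    return e+d*((z-e[2])/d[:,2])[:,None]
def proj(c,P):
    h=c['img'].shape[0]; f=h/2/np.tan(np.radians(c['fovy'])/2)
    q=(np.array(P,float).reshape(-1,3)-np.array(c['eye']))@R_(c['orientation'])
    s=q[:,:2]/q[:,2:]; s=s*(1+c['k1']*(s**2).sum(1))[:,None]
    return s*f+[c['cx'],c['cy']]
E
python3 - <<'E'
from h import *
for n in('top','side'):
    c=robot.get_image(n); cv2.imwrite(f'pics/{n}0.png',c['img'])
    print(n,{k:v for k,v in c.items() if k!='img'})
print(robot.current_eef_rot(),robot.current_t())
E
```

```text
top {'fovy': 55.07535388296177, 'cx': 282.4568201122642, 'cy': 208.86467563151385, 'k1': 0.02475472128177421, 'eye': array([ 381.33609599,   24.46620083, 1323.92249284]), 'orientation': array([-3.04197949,  0.00695986, -1.56787312])}
side {'fovy': 47.75519158635831, 'cx': 286.4687626693309, 'cy': 208.9915926874343, 'k1': -0.1689562575069116, 'eye': array([ 300.5495289 , -607.84186201, 1051.44735972]), 'orientation': array([-2.56964574, -0.00474677, -0.25915271])}
[-3.13995268e+00 -3.03794143e-04  2.90377095e+00] 0.1
```

View pics/top0.png

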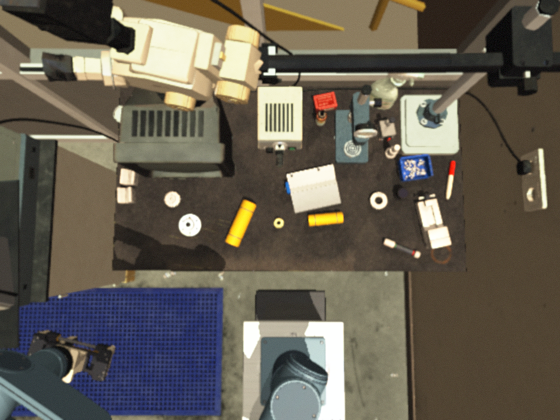

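View pics/side0.png

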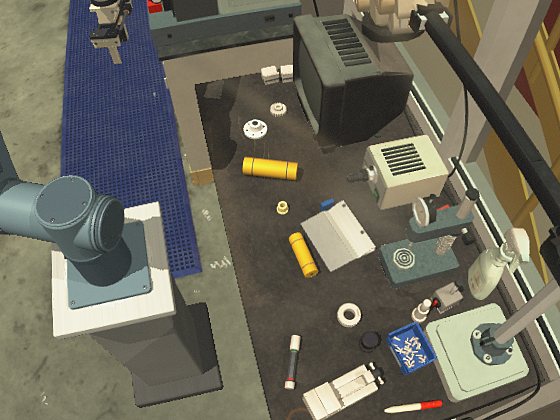

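The top view shows the V-rest at about (315,188), with its blue stop on the left at (288,186). The 110 mm blank is at (326,219) and the longer look-alike at (240,222). The side view shows the blank at (302,255) and the V-rest at (338,235), with the stop at (327,203).

```bash
cat >> h.py <<'E'
def blank(c,near,z=18.0,rad=45):
    """yellow blob near pixel -> its minAreaRect + world end points at height z"""
    hsv=cv2.cvtColor(c['img'],cv2.COLOR_BGR2HSV)
    m=cv2.inRange(hsv,(12,130,90),(35,255,255)); k=np.zeros_like(m); cv2.circle(k,tuple(map(int,near)),rad,255,-1)
    m=cv2.morphologyEx(m&k,cv2.MORPH_CLOSE,np.ones((5,5)))
    cs,_=cv2.findContours(m,cv2.RETR_EXTERNAL,cv2.CHAIN_APPROX_NONE)
    r=max(cs,key=cv2.contourArea); (x,y),_,_=q=cv2.minAreaRect(r)
    b=cv2.boxPoints(q); s=np.roll(b,-1,0)-b
    l=np.linalg.norm(s,axis=1); i=int(l[0]<l[1])
    # long sides: i and i+2 ; ends midpoints are of short sides
    e=[(b[(i+1)%4]+b[(i+2)%4])/2,(b[(i+3)%4]+b[i])/2]
    return q,cast(c,e,z)
E
python3 - <<'E'
from h import *
for n,p,cr in(('top',(326,219),(270,150,90,90)),('side',(302,255),(270,180,120,110))):
    c=robot.get_image(n); q,w=blank(c,p,18,30); d=w[1]-w[0]
    print(n,q,w.round(1),'mid',w.mean(0).round(1),'len',np.linalg.norm(d).round(1),'ang',np.degrees(np.arctan2(d[1],d[0])).round(2))
    x,y,ww,hh=cr; im=cv2.resize(c['img'][y:y+hh,x:x+ww],None,fx=5,fy=5,interpolation=cv2.INTER_CUBIC)
    cv2.imwrite(f'pics/{n}1.png',im)
    hsv=cv2.cvtColor(c['img'],cv2.COLOR_BGR2HSV); m=cv2.inRange(hsv,(100,140,60),(130,255,255))
    k=np.zeros_like(m); k[y:y+hh,x:x+ww]=255
    pts=cv2.findNonZero(m&k); print('blue',cv2.minAreaRect(pts), cast(c,[cv2.minAreaRect(pts)[0]],36).round(1))
    g=cv2.inRange(hsv,(0,0,130),(180,60,255))&k
    cs,_=cv2.findContours(cv2.morphologyEx(g,cv2.MORPH_OPEN,np.ones((3,3))),cv2.RETR_EXTERNAL,cv2.CHAIN_APPROX_NONE); r=cv2.minAreaRect(max(cs,key=cv2.contourArea)); bp=cv2.boxPoints(r)
    print('grey',bp.round(1).tolist(),cast(c,bp,12).round(1).tolist())
E
```

```text
top ((325.4356689453125, 218.8564453125), (12.736475944519043, 35.920841217041016), 84.2894058227539) [[ 485.5 -163.7   18. ]
 [ 473.6  -47.7   18. ]] mid [ 479.5 -105.7   18. ] len 116.6 ang 95.87
blue ((286.90386962890625, 187.5192413330078), (11.570852279663086, 3.1378581523895264), 78.69007110595703) [[579.4  19.6  36. ]]
grey [[285.20001220703125, 173.5], [332.6000061035156, 163.10000610351562], [341.29998779296875, 202.6999969482422], [293.8999938964844, 213.10000610351562]] [[629.9, 25.2, 12.0], [665.0, -131.4, 12.0], [533.1, -158.7, 12.0], [498.6, -3.6, 12.0]]
side ((302.5000305175781, 254.5), (46.99897766113281, 14.911776542663574), 64.88516235351562) [[ 487.2 -164.9   18. ]
 [ 471.9  -39.8   18. ]] mid [ 479.6 -102.3   18. ] len 126.0 ang 96.97
blue ((323.1153869628906, 204.57691955566406), (4.160251617431641, 10.261953353881836), 33.6900634765625) [[567.1  12.   36. ]]
grey [[300.0, 223.1999969482422], [343.79998779296875, 196.0], [376.29998779296875, 248.3000030517578], [332.5, 275.5]] [[499.3, -13.0, 12.0], [635.0, 38.7, 12.0], [663.6, -131.8, 12.0], [535.0, -174.1, 12.0]]
```

View pics/top1.png

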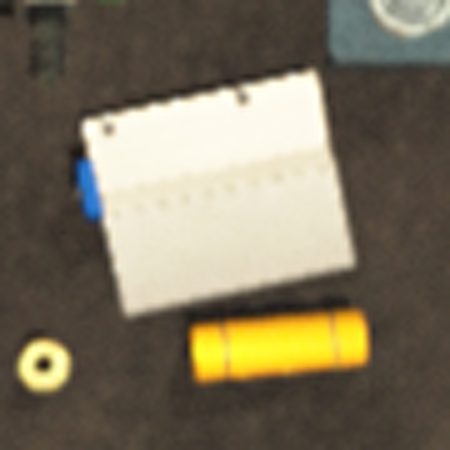

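View pics/side1.png

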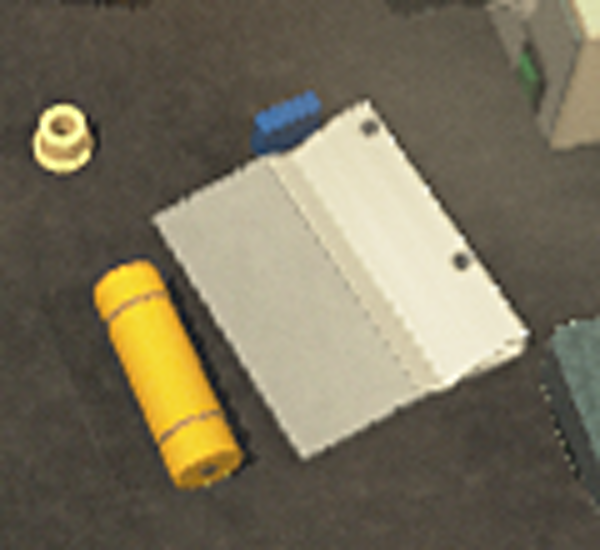

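The crops give clear V-rest corners. In the top crop the foot is at (127,316) and (355,265), the far edge at (82,120) and (317,70). In the side crop they are at (153,217), (305,458), (368,102) and (528,330). I'll fit the V-rest pose to these.

Run:
```python
from h import *
P={'top':((270,150),[(127,316),(355,265),(82,120),(317,70)]),'side':((270,180),[(153,217),(305,458),(368,102),(528,330)])}
L=np.array([(-82,60),(-82,-95),(46,60),(46,-95)],float); A=[];B=[]
for n,(o,q) in P.items():
    c=robot.get_image(n); px=(np.array(q)+.5)/5-.5+o
    w=np.r_[cast(c,px[:2],0),cast(c,px[2:],21)][:,:2]
    for name,LL,W in((n,L,w),):
        A.append(L);B.append(w)
def fit(a,b):
    M,_=R.align_vectors(np.c_[b-b.mean(0),np.zeros(len(b))],np.c_[a-a.mean(0),np.zeros(len(a))])
    M=M.as_matrix()[:2,:2]; t=b.mean(0)-M@a.mean(0); return M,t,np.arctan2(M[1,0],M[0,0]),(b-a@M.T-t)
for a,b in list(zip(A,B))+[(np.vstack(A),np.vstack(B))]:
    M,t,y,r=fit(a,b); print(t.round(1),y.round(4),np.abs(r).max().round(1))
    print('blank in vrest',(np.array([479.5,-104])-t)@M, 'axis ang', np.radians(6.4)-y)
print(robot.inverse_kinematics([450,-110,20],[np.pi,0,0]), robot.inverse_kinematics([450,-110,20],[np.pi,0,np.pi/2]),robot.current_t())
```

```text
[594.9 -47.6] 0.2186 1.7
blank in vrest [-124.89969782  -30.05103738] axis ang -0.10689271868933202
[595.1 -46.2] 0.2232 1.0
blank in vrest [-125.57419677  -30.79399655] axis ang -0.11150333057479357
[595.  -46.9] 0.2209 2.1
blank in vrest [-125.23557103  -30.42520943] axis ang -0.10917984651241901
[-4.81264383e-01  3.48728896e-01  1.98217792e+00 -4.44089210e-16
  8.10685840e-01  1.08953194e+00] [-4.81264383e-01  3.48728896e-01  1.98217792e+00 -4.44089210e-16
  8.10685840e-01 -4.81264383e-01] 0.3
```

```bash
cat >> h.py <<'E'
T0=np.array([595.,-46.9]); YAW=0.2209
M=R.from_euler('z',YAW).as_matrix()[:2,:2]
def W(x,y,z): return [*(T0+M@[x,y]),z]      # V-rest frame -> world
def V(p): return (np.array(p)[...,:2]-T0)@M
def O(a=0): return [np.pi,0,YAW+a]           # a: yaw relative to the V-rest
E
python3 - <<'E'
from h import *
robot.move_gripper(0.5)
robot.move_ptp(W(-172,-30,120),O(-.109))
robot.move_linear(W(-172,-30,8),O(-.109),speed=120)
robot.move_linear(W(-110,-30,8),O(0),speed=40)
c=robot.get_image('side'); cv2.imwrite('pics/s2.png',cv2.resize(c['img'][160:310,220:420],None,fx=3.5,fy=3.5))
print(robot.current_t(),robot.current_contact_force(),robot.current_gripper_width(),V(robot.current_tcp_pos()))
E
```

```text
6.5917 [-0.97124662  0.11684578  0.83897964] 0.502201604064185 [-110.22740151  -29.94401987]
```

View pics/s2.png

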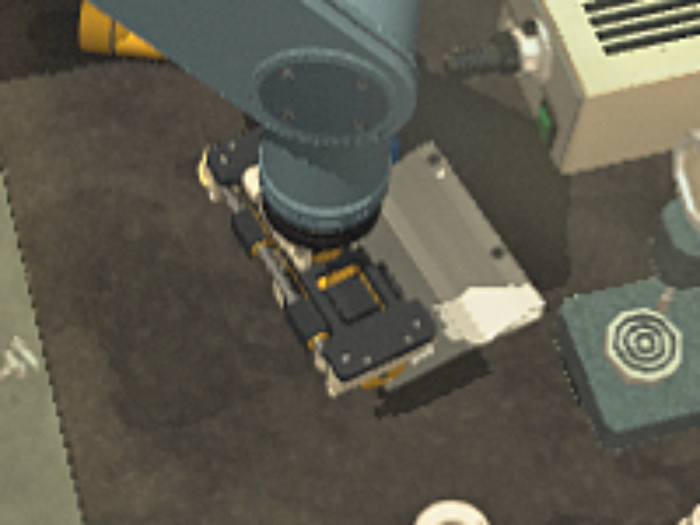

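The gripper hides most of the blank, with a glimpse at (385,375), but it sits ahead of the fingers at the ramp foot. I'll push on up the ramp.

Run:
```python
from h import *
robot.move_linear(W(-36,-30,18),O(0),speed=35)
robot.sleep(.3); print(robot.current_contact_force())
robot.move_linear(W(-60,-30,25),speed=100)
robot.move_linear(W(-170,-60,130),speed=250)
c=robot.get_image('side'); cv2.imwrite('pics/s3.png',cv2.resize(c['img'][160:310,220:420],None,fx=3.5,fy=3.5))
for n,p in(('side',(345,230)),('top',(320,188))):
  c=robot.get_image(n)
  q,w=blank(c,p,23.8,40); v=V(w); d=v[1]-v[0]; print(n,q,v.round(1).tolist(),v.mean(0),np.arctan(d[0]/d[1]))
print(robot.current_t())
```

```text
[ 0.88777374 -0.40874778 -0.0839738 ]
side ((347.0388488769531, 234.1476593017578), (44.64910888671875, 14.067527770996094), 56.82148742675781) [[-1.1, -93.2], [0.5, 27.4]] [ -0.29440723 -32.88724993] 0.013133462977518303
top ((318.3975524902344, 181.0219268798828), (10.825671195983887, 35.689796447753906), 77.90524291992188) [[-0.7, -95.4], [0.1, 21.2]] [ -0.29896481 -37.09306883] 0.006084729205576454
10.4917
```

View pics/s3.png

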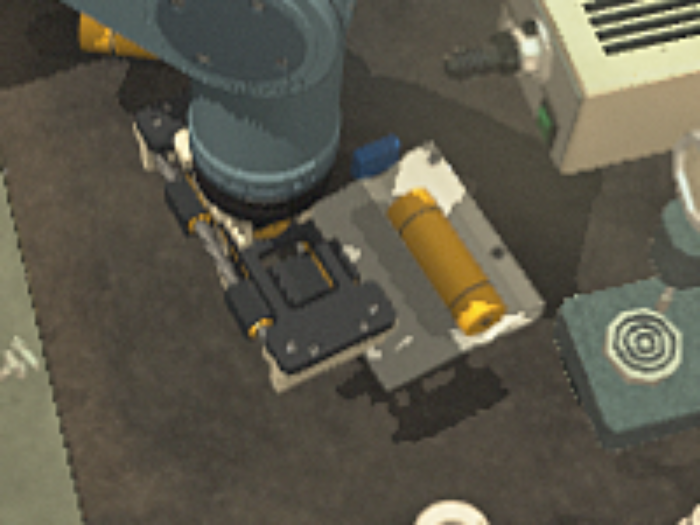

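The blank lies square in the V, running from about (400,200) to (480,320) in the crop. Next I'll push on its open end.

Run:
```python
from h import *
robot.move_gripper(0.0)
robot.move_linear(W(-60,-140,110),O(0),speed=250)
robot.move_linear(W(0,-140,90),speed=200)
robot.move_linear(W(0,-140,16),speed=120)
s=robot.move_linear(W(0,-58,16),speed=25,f_stop=6)
print(s,V(robot.current_tcp_pos()),robot.current_contact_force(),robot.current_t())
```

```text
True [  0.06918864 -65.0174288 ] [ 0.58560761 -1.55188388  0.82311317] 15.9417
```

Run:
```python
from h import *
print(robot.current_contact_force())
robot.move_linear(W(0,-110,16),speed=80)
robot.move_linear(W(0,-140,120),speed=200)
robot.move_linear(W(-180,-140,150),speed=250)
c=robot.get_image('side'); cv2.imwrite('pics/s4.png',cv2.resize(c['img'][180:270,300:400],None,fx=6,fy=6,interpolation=cv2.INTER_CUBIC))
for n,p in(('side',(345,230)),('top',(320,188))):
  c=robot.get_image(n)
  q,w=blank(c,p,23.8,40); v=V(w); d=v[1]-v[0]; print(n,q,v.round(1).tolist(),v.mean(0),np.arctan(d[0]/d[1]))
print(robot.current_t())
```

```text
[ 0.58560761 -1.55188388  0.82311317]
side ((342.29705810546875, 227.03823852539062), (32.28922653198242, 13.80536937713623), 57.528804779052734) [[-1.4, -54.7], [0.9, 34.1]] [ -0.21208913 -10.25368386] 0.025687569726621312
top ((306.07806396484375, 183.6975555419922), (10.755826950073242, 33.9437141418457), 77.90524291992188) [[-0.5, -51.3], [0.2, 59.5]] [-0.1648083   4.08097859] 0.006009915497314844
18.3833
```

View pics/s4.png

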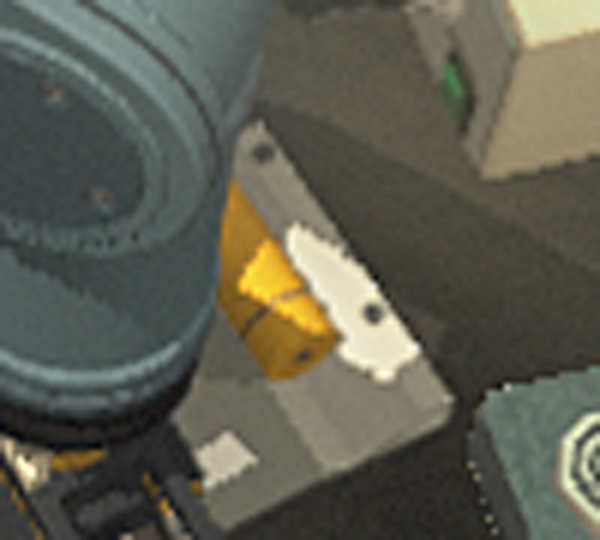

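The arm hides the stop end; the open end shows at about (300,355). A second, firmer push will show whether it really is against the stop, then I'll look with the arm out of the way.

Run:
```python
from h import *
robot.move_linear(W(0,-140,120),speed=250)
robot.move_linear(W(0,-110,16),speed=150)
robot.move_linear(W(0,-72,16),speed=60)
s=robot.move_linear(W(0,-58,16),speed=12,f_stop=10)
print(s,V(robot.current_tcp_pos()),robot.current_contact_force(),robot.current_t())
robot.move_linear(W(0,-110,16),speed=80)
robot.move_linear(W(0,-140,120),speed=200)
robot.move_linear(W(-100,-300,200),speed=300)
c=robot.get_image('side'); cv2.imwrite('pics/s5.png',cv2.resize(c['img'][180:270,300:400],None,fx=6,fy=6,interpolation=cv2.INTER_CUBIC))
c=robot.get_image('top')
q,w=blank(c,(308,184),23.8,40); v=V(w); print(q,v.round(1).tolist(),v.mean(0)); print(robot.current_t())
```

```text
True [  0.42768057 -65.1572182 ] [-0.0571981  -2.80413866  2.024538  ] 21.7167
((306.1609802246094, 183.751220703125), (10.895512580871582, 34.08340072631836), 77.90524291992188) [[-0.7, -51.8], [-0.1, 59.5]] [-0.39626488  3.85620239]
24.0583
```

View pics/s5.png

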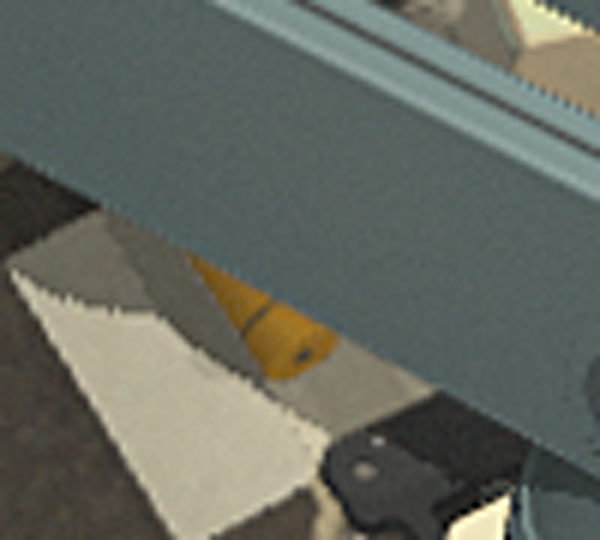

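The arm still covers the stop. But the open end is again at (300,355), the firmer push halted at the same place (y = -65 mm), and the top view puts the far end at y = 59.5 mm. I take that as touching the stop, so I'm handing in.

```bash
python3 -c "
from h import *
print(robot.hand_in(),robot.current_t())"
```

```text
the job is handed in; nothing more can be done
the job is handed in; nothing more can be done
```

The job is handed in (no verdict was shown): the blank was rolled up the ramp into the V and pushed along it to the blue stop, judged from two pushes halting at the same place and the top view, as the arm hid the stop itself in the side view.

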